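Take a roll from the bread box with tongs

ROBOT

A 7-joint arm with a two-finger parallel gripper is mounted at the origin on the work surface. World frame = base frame: x ahead of the robot, y to its left, z up, the work surface at z = 0. Lengths are in m, angles in rad, forces in N, time in s.
With the tool pointing down it reaches from about 0.4 to 0.85 m from the base axis. Payload 4.5 kg.
Tool frame: the origin (TCP) lies midway between the tips of the shut fingers; the grasp point (between the pads) lies r.grip_point_offset behind it (r.grip_point_offset is the distance from the TCP to the grasp point, in m); z points along the fingers, y is the line along which they close (so a half turn about z gives the same grasp; the last joint's range is limited). The gripper opens to 88 mm and grips with 3 to 60 N. Pads are 18 mm wide; open, the fingers measure 123 mm over their backs; the gripper's body (75 mm by 187 mm) begins 45 mm behind the grasp point.
Start: joints at [-1.09, 0.689, -0.195, 1.565, 0.157, 0.902, -0.215], TCP at [0.27, 0.564, 0.239] pointing down, gripper open.
Joint ranges: [-3.01, 3.01], [-0.46, 2.08], [-1.47, 1.51], [0.13, 2.56], [-1, 4.14], [0.04, 2.09], [-2.66, 2.66]. Speed limits (rad/s): [2.57, 2.57, 3.14, 3.14, 3.14, 3.14, 3.14].

INTERFACE

Orientations are given as a unit quaternion [x, y, z, w].
In Python, from plant import r gives the robot as it stands.
- The arm moves only by the shell command python3 -m jog 'ROWS' [FORCE]. ROWS is JSON, a list of rows, each an object of numbers: "wx", "wy", "wz": the turn, a rotation vector about the world's x, y, z as a fraction of full scale; "dx", "dy", "dz": the shift along the world's x, y, z as a fraction of full scale; "hand": the closure, from 0 (fully open) to 1 (shut). In form: [{"wx": .., "wy": .., "wz": .., "dx": .., "dy": .., "dz": .., "hand": ..}, ...]. A call has 1 to 5 rows; each row shifts and turns the commanded pose from where the row before left it; what a row does not reach is not made up. Full scale, the value 1, is 0.25 m for a shift and 2 rad for a turn. A row lasts 1/12 s, in which the tool goes at most 41.7 mm and 7.16 degrees, less where a joint would pass 70% of its speed; a pose out of reach is approached as far as the arm can. A call with a number of a shift or a turn outside -1 to 1 is refused whole. A call with a gripper value outside its range is refused whole. The fingers move at their own pace and stop on an object; FORCE is the grip in N (left out, the last holds). Time passes only in rows, so rows that do not move let the fingers close. It gives the time, the measured TCP pose, the force, the opening and the grip force at its end, in the units of the state.
- r.get_state(): the state, without advancing time (a new reading comes with each control period).
- r.snapshot(name): name is "scene" or "top" or "wrist"; returns the picture (420x560x3 uint8, red, green, blue); there is no depth.
- r.camera_info(name): a dict with "mtx" (3x3 intrinsics, pixels), "R" (3x3) and "t" (3): a world point X has camera coordinates R X + t. Camera axes: x right, y down, z forward; pixel columns grow to the right and rows downward; lengths in m; the calibration is good to about 2 mm. A picture is of the moment at which its call begins: read the wrist's pose just before it. camera_info takes no time and is no camera call; for the wrist camera it gives the pose at the moment of the call.
- r.finish_job(): hands the job in; it is judged then, once.
Trained networks look in the newest picture that a camera, given by its name, has taken for a name from the list of things; names that differ only in an ending like _2 or _b are one class to them, and where a whole thing is asked for, a point or a joint stands for the part that bears it (a point fixed in the world has none). Each returns a list of dicts, best first, with "p" (0 to 1); they miss things now and then, are a little off and sometimes report something else, mostly with a low value. They report only what shows in the picture. A call takes as long as a camera call.
- r.search_frame(camera, query): "bbox" ([left, top, right, bottom] in pixels, round what is visible of it).
- r.masks_of(camera, query): "region" (420x560 bool, what is visible of it) and "bbox" ([left, top, right, bottom] in pixels, round what is visible of it).
The state is a dict: "clock": time; "q": joint angles; "qd": joint speeds; "joint_torque": joint torques, N m; "tool_pos": TCP position; "eef_rot": TCP orientation; "contact_force": force on the tool from outside, world axes, zero at the start; "moment": the same for the moment, N m; "opening": opening from 0.0 (shut) to 1.0 (fully open); "finger_force": force on a finger pad.
Only numpy, scipy, OpenCV 4.12 (cv2) and the standard library are available. Lean on these libraries where they do the work, as an engineer would, in place of code of your own. Each camera call takes 0.05 s, during which the arm holds its last target. There are 200 camera calls.

TASK

Slide the cover of the bread box all the way open; then pick up the kitchen tongs, close their heads on the round roll in the box and lift it out, never touching the roll with the gripper itself. The job finishes while holding: end with the roll held still in the tongs, well clear above the box, the cover left fully open. Leave the long roll in the box, and leave the plate, mug, jar and loaf pan where they are.

Things in the scene. Friction and masses are not known exactly. Their poses are not given: they have to be found in the camera images.
- breadbox: Oak bread box fixed to the counter, 200 (x) by 450 (y) by 55 mm high, walls 10 mm, turned up to 15 degrees; origin under its centre, z up. Guide lips 4 mm wide rise to 62 mm along the outer edges of its two long walls. The -y half is an open compartment under the sliding cover; the +y half has a fixed slicing board on top, 2 mm below the wall tops (the drawer front below it is only for looks).
- compartment (a point): Centre of the floor of the compartment that holds the bread, 110 mm to the -y side of the box's origin and 8 mm above the counter; axes as the box. Inside it measures 180 (x) by 210 (y) by 47 mm deep.
- cover (a joint): Flat translucent plastic cover, 188 by 220 by 5 mm with two oak strips, lying on the wall tops (its top is 61 mm above the counter). It slides along the box's +y axis over the slicing board: 0 = closed, 0.205 m = fully open, at its stop. Starts 0 to 30 mm open, slides with about 1.5 N (plus 4 N per m/s) and stays where it is left.
- cover_pull (a point): Middle of the top of the cover's oak pull bar, 86.5 mm above the counter. The bar is 90 mm long along the box's x, 14 mm thick along y (the sliding direction) and stands 26 mm above the cover; with the cover closed it is 75 mm to the -y side of the compartment's centre; it moves with the cover.
- roll: The round roll: a loose rigid crusty bun with a pale cross on top, 54 mm across (widest 13 to 21 mm above its bottom), 43 mm high, about 60 g. Origin at the centre of its underside, z up. It lies in the -y or the +y half of the compartment, its centre 45 mm or more from the walls and 80 mm or more from the long roll's middle line.
- roll_center (a point): Centre of the round roll, 21 mm above its underside.
- long_roll: A long roll in the same compartment beside the round one: 108 mm long (its x), 40 mm wide, 40 mm high, same crust, three pale cuts on top, about 80 g; origin under its centre. It lies along the box's x.
- tongs: Steel kitchen tongs, 240 mm long, 120 g, balance point 111 mm from the pin, lying on their side on the counter, arms spread level. Origin at the foot of the hinge pin at the rear end (a hanging ring sticks out 31 mm behind); x along the middle of the opened tongs to the heads, y to the left arm, z up. Pin and heads are 30 mm tall, arms and grips from 3 to 27 mm. The frame is fixed to the left arm.
- tongs_left: Left (+y) arm of the tongs, a straight channel rigid with the pin, with a black soft grip from 70 to 150 mm from the pin (its outer face parallel to the other's when the tongs are about one third closed) and a shallow cupped steel head from 188 to 239 mm, 30 mm tall, 5 mm thick, the last 10 mm turned in by 7 mm; origin at the foot of the pin, x along the arm.
- tongs_right: Right (-y) arm, the mirror image, which turns about the pin towards the left arm by up to 0.33 rad (head ends touching); origin at the foot of the pin, x along the arm. A hinge spring keeps both arms 8.5 degrees either side of the middle; pressed together at the grips with 3 N (open) to 5 N (shut) they close, and they spring open when let go.
- left_grip (a point): Point on the outer face of the left arm's black grip, 110 mm from the pin, 15 mm above the tongs' underside.
- right_grip (a point): The same point on the right arm; the gripper takes the tongs with a finger on each of these. Width there over the outside: 58 mm open, 42 mm with the heads on the 54 mm roll, 22 mm shut; the gap between the heads changes 1.95 times as much.
- left_tip (a point): Middle of the left head's inner face, 213 mm from the pin (26 mm short of the head's end), 15 mm above the tongs' underside. The gap between the two tip points is 87 mm with the tongs open.
- right_tip (a point): The same point on the right head.
- plate: White side plate, 170 mm across, 18 mm high, left in front of the box; origin under its centre. Bystander.
- mug: Blue mug, 80 mm across, 90 mm high, handle to its +y; origin under its centre. Bystander.
- jar: Glass storage jar with a steel lid, 84 mm across, 120 mm high; origin under its centre. Bystander.
- loafpan: Dark loaf pan, 275 by 120 by 65 mm high; origin under its centre. Bystander.

How it is judged:
By the outcome, as a careful person would: the job done as asked, in the order asked, and still so for the second after the job is handed in, while the arm keeps its last pose, push and grip.
It also fails if it takes over 58 s, if anything falls off the work surface, if the arm or the gripper's body presses on something with over 40 N, if the wrist force passes 120 N, or if a joint passes its speed limit or range.

## Working session

There is one attempt and no reset: what is moved stays moved. The work goes in short steps, Python scripts to look and compute and a shell command to move; the robot and the scene stay as the last step left them, time stands still between calls to the robot, and variables do not carry over. Pictures are saved under pics/ and viewed, at most 10 in all, crops included, and the job is handed in when it is done.

```bash
mkdir -p pics; ls; cat > h.py <<'E'
import numpy as np, cv2
from plant import r
def snap(n,f=None):
    im=r.snapshot(n)
    if f: cv2.imwrite('pics/'+f,im[:,:,::-1])
    return im
def ray(n,uv,z,ci=None):
    ci=ci or r.camera_info(n); K,R,t=[np.array(ci[k]) for k in('mtx','R','t')]
    d=R.T@np.linalg.inv(K)@np.array([uv[0],uv[1],1.]); c=-R.T@t
    return c+d*(z-c[2])/d[2]
def proj(n,X):
    ci=r.camera_info(n); K,R,t=[np.array(ci[k]) for k in('mtx','R','t')]
    p=K@(R@np.array(X)+t); return p[:2]/p[2]
E
python3 - <<'E'
from h import *
s=r.get_state(); print(s, r.grip_point_offset)
for c in('top','scene'):
    snap(c,c+'0.png'); ci=r.camera_info(c); print(c,-np.array(ci['R']).T@ci['t'])
    for q in['breadbox','cover','cover_pull','roll','long_roll','tongs','tongs_left','tongs_right','left_grip','plate','mug','jar','loafpan']:
        for d in r.masks_of(c,q)[:1]:
            m=np.argwhere(d['region'])[:,::-1].mean(0); print(q,round(d['p'],2),d['bbox'],m.round(1),ray(c,m,0.03).round(3))
E
```

```text
pics
{'clock': 0.0, 'q': array([-1.09022405,  0.69000844, -0.19449432,  1.56633614,  0.15730101,
        0.90250359, -0.21508887]), 'qd': array([-1.77876573e-03, -9.41274129e-04,  2.59490989e-04, -3.19687125e-04,
        8.41202521e-04, -3.59118033e-05,  1.69567460e-03]), 'joint_torque': array([ 4.33505265e-04, -5.27568233e+01, -1.26675993e+00, -1.53422105e+01,
       -5.26645279e-02,  6.65385291e-03,  1.76286744e-04]), 'tool_pos': array([0.2698166 , 0.56305549, 0.23789638]), 'eef_rot': array([ 2.21493778e-01,  9.75161339e-01, -9.22696608e-04, -1.34495559e-04]), 'contact_force': array([-0.56288261,  0.96819113, -0.15463523]), 'moment': array([ 0.00127572,  0.02318983, -0.02835195]), 'finger_force': 0.0, 'opening': 0.9995574114876277} 0.0187
top [ 0.42750895 -0.00735897  1.26157377]
breadbox 0.94 [142.4, 131.6, 294.1, 214.9] [218.7 170. ] [0.609 0.193 0.03 ]
cover 0.86 [212.7, 133.1, 294.3, 199.0] [253.7 165.9] [0.625 0.084 0.03 ]
cover_pull 0.87 [217.5, 129.6, 292.1, 199.8] [253.8 165.7] [0.625 0.084 0.03 ]
long_roll 0.66 [78.3, 127.2, 142.6, 223.5] [108.5 174.2] [0.587 0.536 0.03 ]

[... 734 characters left out ...]
 ]
cover_pull 0.86 [269.5, 240.0, 343.9, 296.1] [306.4 267.3] [0.612 0.083 0.03 ]
tongs 0.75 [172.3, 207.0, 215.0, 258.0] [190.9 229.6] [ 0.524 -0.316  0.03 ]
tongs_left 0.9 [188.2, 204.9, 218.8, 269.2] [204.4 234. ] [ 0.535 -0.267  0.03 ]
tongs_right 0.87 [166.7, 206.2, 213.8, 259.0] [189.5 230.9] [ 0.53 -0.32  0.03]
left_grip 0.52 [189.3, 205.1, 219.4, 267.8] [204.3 234.2] [ 0.536 -0.267  0.03 ]
plate 0.89 [354.1, 175.3, 401.2, 210.6] [377.9 192.7] [0.295 0.308 0.03 ]
mug 0.58 [120.4, 226.2, 159.3, 260.3] [137.5 243.2] [ 0.596 -0.48   0.03 ]
jar 0.75 [168.4, 202.6, 219.7, 267.3] [197.8 231.2] [ 0.527 -0.292  0.03 ]
loafpan 0.97 [417.1, 228.6, 489.3, 320.6] [451.4 275.3] [0.582 0.536 0.03 ]
```

View pics/top0.png

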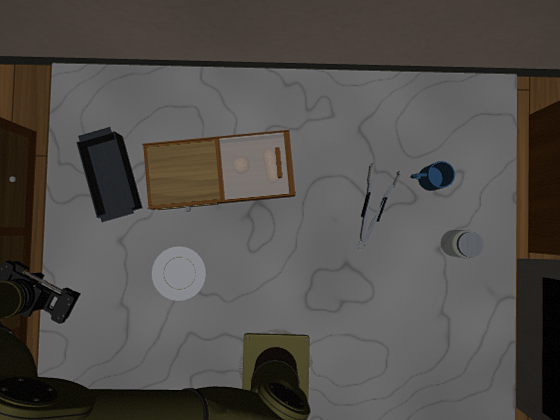

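View pics/scene0.png

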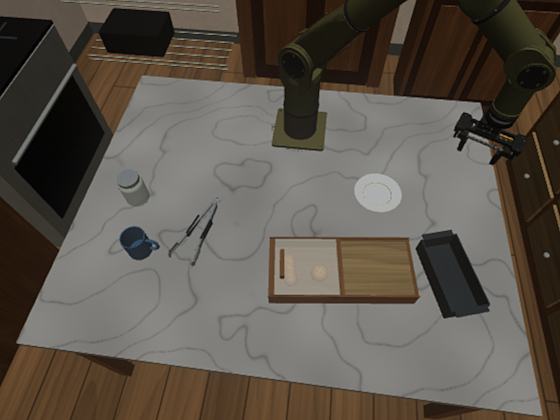

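The top view shows the box at about px (144–294, 131–210). The round roll is at (241,165), in the +y half, and the pull bar is at (279,163). The tongs' pin is near (362,243), with heads at (371,166) and (398,173). The "long_roll" detection on the loaf pan is false.

```bash
python3 - <<'E'
from h import *
for c in('top','scene'):
    snap(c)
    for q,z in(('breadbox',.055),('tongs',.02),('tongs_left',.02),('tongs_right',.02)):
        d=r.masks_of(c,q)[0]
        w=np.array([ray(c,p,z)[:2] for p in np.argwhere(d['region'])[:,::-1]]).astype(np.float32)
        (cx,sz,a)=cv2.minAreaRect(w); print(c,q,round(d['p'],2),np.round(cx,3),np.round(sz,3),a)
# round roll / bar by hand from picture
print('roll',ray('top',(241,165),.04),ray('scene',(319,272),.04))
print('bar',ray('top',(279,163),.0865),ray('scene',(282,263),.0865))
print('pin',ray('top',(362,243),.03),'heads',ray('top',(371,166),.03),ray('top',(398,173),.03))
im=r.snapshot('top'); cv2.imwrite('pics/topz.png',cv2.resize(im[115:260,205:415,::-1],None,fx=3.8,fy=3.8,interpolation=cv2.INTER_CUBIC))
ci=r.camera_info('wrist'); p=r.get_state()
R=np.array(ci['R']); print('cam pos',-R.T@ci['t'],'fwd',R[2],ci['mtx'][0])
E
```

```text
Traceback (most recent call last):
  File "h.py", line 8, in ray
    ci=ci or r.camera_info(n); K,R,t=[np.array(ci[k]) for k in('mtx','R','t')]
             ~~~~~~~~~~~~~^^^
ValueError: time passes only in moves, steps and waits
```

```bash
python3 - <<'E'
from h import *
for c in('top','scene'):
    ci=r.camera_info(c); snap(c, None)
    for q,z in(('breadbox',.055),('tongs',.02),('tongs_left',.02),('tongs_right',.02)):
        d=r.masks_of(c,q)[0]
        w=np.array([ray(c,p,z,ci)[:2] for p in np.argwhere(d['region'])[:,::-1]]).astype(np.float32)
        (cx,sz,a)=cv2.minAreaRect(w); print(c,q,round(d['p'],2),np.round(cx,3),np.round(sz,3),a)
    if c=='top':
        print('roll',ray(c,(241,165),.04,ci),'bar',ray(c,(279,163),.0865,ci))
        print('pin',ray(c,(362,243),.03,ci),'heads',ray(c,(371,166),.03,ci),ray(c,(398,173),.03,ci))
    else: print('roll',ray(c,(319,272),.04,ci),'bar',ray(c,(282,263),.0865,ci))
im=r.snapshot('top'); cv2.imwrite('pics/topz.png',cv2.resize(im[115:260,205:415,::-1],None,fx=3.8,fy=3.8,interpolation=cv2.INTER_CUBIC))
ci=r.camera_info('wrist')
R=np.array(ci['R']); print('cam pos',-R.T@ci['t'],'fwd',R,ci['mtx'][0])
E
```

```text
top breadbox 0.81 [0.599 0.188] [0.22 0.45] 7.006383895874023
top tongs 0.67 [ 0.493 -0.286] [0.081 0.2  ] 72.92668151855469
top tongs_left 0.86 [ 0.523 -0.273] [0.021 0.219] 82.82003021240234
top tongs_right 0.92 [ 0.516 -0.321] [0.018 0.229] 65.16664123535156
roll [0.62469887 0.12251949 0.04      ] bar [0.62608801 0.00478229 0.0865    ]
pin [ 0.39381849 -0.25771157  0.03      ] heads [ 0.63365345 -0.28099044  0.03      ] [ 0.61396284 -0.36518651  0.03      ]
scene breadbox 0.9 [0.613 0.191] [0.227 0.45 ] 7.275761127471924
scene tongs 0.63 [ 0.511 -0.295] [0.105 0.256] 75.28438568115234
scene tongs_left 0.68 [ 0.529 -0.269] [0.023 0.237] 81.43860626220703
scene tongs_right 0.59 [ 0.516 -0.319] [0.033 0.239] 64.42395782470703
roll [0.62763746 0.12361724 0.04      ] bar [0.63251052 0.00767384 0.0865    ]
cam pos [0.19502667 0.60043952 0.38621594] fwd [[ 0.43218737  0.90178173  0.00194737]
 [ 0.85383839 -0.40990292  0.32084201]
 [ 0.29012769 -0.13700112 -0.94713073]] [334.99755277   0.         277.28948915]
```

View pics/topz.png

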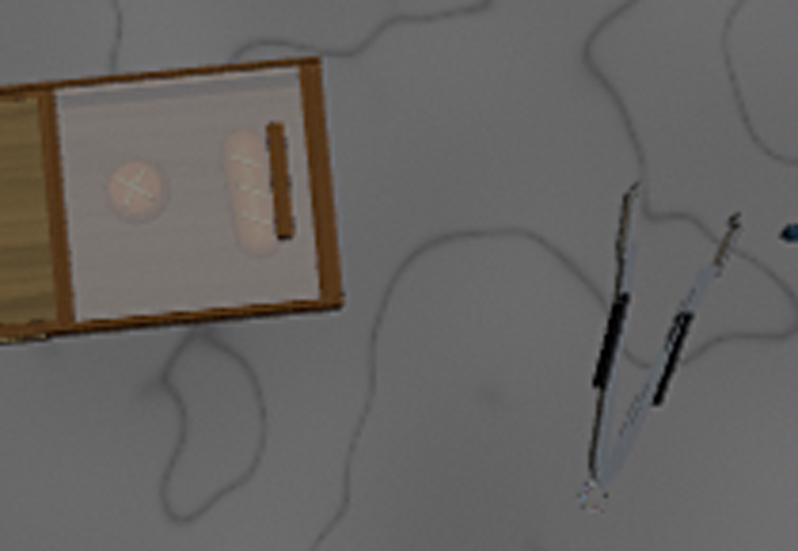

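The cover is nearly closed. The zoom shows the long roll lying beside the bar at (250,190), with the round roll at (137,190). I'll move over to the bar with the fingers shut.

```bash
R='x'; python3 -m jog '[{"dx":0.084,"dy":-0.141,"wz":0.018,"hand":1},{"dx":0.084,"dy":-0.141,"wz":0.018,"hand":1},{"dx":0.084,"dy":-0.141,"wz":0.018,"hand":1},{"dx":0.084,"dy":-0.141,"wz":0.018,"hand":1},{"dx":0.084,"dy":-0.141,"wz":0.018,"hand":1}]' 20
python3 -m jog '[{"dx":0.084,"dy":-0.141,"wz":0.018,"hand":1},{"dx":0.084,"dy":-0.141,"wz":0.018,"hand":1},{"dx":0.084,"dy":-0.141,"wz":0.018,"hand":1},{"dx":0.084,"dy":-0.141,"wz":0.018,"hand":1},{"dx":0.084,"dy":-0.141,"wz":0.018,"hand":1}]'
python3 -m jog '[{"dx":0.084,"dy":-0.141,"wz":0.018,"hand":1},{"dx":0.084,"dy":-0.141,"wz":0.018,"hand":1},{"dx":0.084,"dy":-0.141,"wz":0.018,"hand":1},{"dx":0.084,"dy":-0.141,"wz":0.018,"hand":1},{"dx":0.084,"dy":-0.141,"wz":0.018,"hand":1}]'
```

```text
invalid input
invalid input
invalid input
```

```bash
python3 -m jog '[{"wx":0,"wy":0,"wz":0.018,"dx":0.084,"dy":-0.141,"dz":0,"hand":1},{"wx":0,"wy":0,"wz":0.018,"dx":0.084,"dy":-0.141,"dz":0,"hand":1},{"wx":0,"wy":0,"wz":0.018,"dx":0.084,"dy":-0.141,"dz":0,"hand":1},{"wx":0,"wy":0,"wz":0.018,"dx":0.084,"dy":-0.141,"dz":0,"hand":1},{"wx":0,"wy":0,"wz":0.018,"dx":0.084,"dy":-0.141,"dz":0,"hand":1}]' 20
```

```text
clock: 2.47
tool_pos: [0.3758, 0.3858, 0.2389]
eef_rot: [0.132, 0.991, 0.0, 0.0]
contact_force: [1.5, 0.1, 0.1]
opening: 0.644
finger_force: 0.0
```

```bash
python3 -m jog '[{"wx":0,"wy":0,"wz":0.018,"dx":0.084,"dy":-0.141,"dz":0,"hand":1},{"wx":0,"wy":0,"wz":0.018,"dx":0.084,"dy":-0.141,"dz":0,"hand":1},{"wx":0,"wy":0,"wz":0.018,"dx":0.084,"dy":-0.141,"dz":0,"hand":1},{"wx":0,"wy":0,"wz":0.018,"dx":0.084,"dy":-0.141,"dz":0,"hand":1},{"wx":0,"wy":0,"wz":0.018,"dx":0.084,"dy":-0.141,"dz":0,"hand":1}]'
python3 -m jog '[{"wx":0,"wy":0,"wz":0.018,"dx":0.084,"dy":-0.141,"dz":0,"hand":1},{"wx":0,"wy":0,"wz":0.018,"dx":0.084,"dy":-0.141,"dz":0,"hand":1},{"wx":0,"wy":0,"wz":0.018,"dx":0.084,"dy":-0.141,"dz":0,"hand":1},{"wx":0,"wy":0,"wz":0.018,"dx":0.084,"dy":-0.141,"dz":0,"hand":1},{"wx":0,"wy":0,"wz":0.018,"dx":0.084,"dy":-0.141,"dz":0,"hand":1}]'
python3 -m jog '[{"wx":0,"wy":0,"wz":0,"dx":0,"dy":-0.12,"dz":0,"hand":1},{"wx":0,"wy":0,"wz":0,"dx":0,"dy":0,"dz":0,"hand":1}]'
```

```text
clock: 2.88
tool_pos: [0.4809, 0.2094, 0.239]
eef_rot: [0.042, 0.999, 0.0, 0.0]
contact_force: [-0.1, 0.0, -0.1]
opening: 0.269
finger_force: 0.0
clock: 3.3
tool_pos: [0.5859, 0.0328, 0.2389]
eef_rot: [-0.047, 0.999, 0.0, 0.0]
contact_force: [0.5, 0.6, -0.2]
opening: 0.004
finger_force: 0.0
clock: 3.47
tool_pos: [0.5859, -0.0051, 0.2379]
eef_rot: [-0.04, 0.999, -0.003, -0.001]
contact_force: [-0.5, -0.0, -0.6]
opening: 0.008
finger_force: 0.0
```

```bash
python3 -m jog '[{"wx":0,"wy":0,"wz":0,"dx":0.09,"dy":-0.09,"dz":0,"hand":1},{"wx":0,"wy":0,"wz":0,"dx":0.09,"dy":-0.09,"dz":-0.1,"hand":1},{"wx":0,"wy":0,"wz":0,"dx":0,"dy":0,"dz":-0.16,"hand":1},{"wx":0,"wy":0,"wz":0,"dx":0,"dy":0,"dz":-0.16,"hand":1},{"wx":0,"wy":0,"wz":0,"dx":0,"dy":0,"dz":0,"hand":1}]'
python3 - <<'E'
from h import *
snap('wrist','w1.png')
for q in('cover_pull','roll','cover'):
    for d in r.search_frame('wrist',q)[:1]: print(q,d)
E
```

```text
clock: 3.88
tool_pos: [0.6246, -0.041, 0.1264]
eef_rot: [-0.046, 0.999, 0.0, -0.007]
contact_force: [-0.5, -0.8, -0.4]
opening: 0.001
finger_force: 0.0
cover_pull {'bbox': [294.3, 96.7, 558.5, 335.8], 'p': 0.71}
cover {'bbox': [297.2, 93.5, 560.0, 333.3], 'p': 0.66}
```

View pics/w1.png

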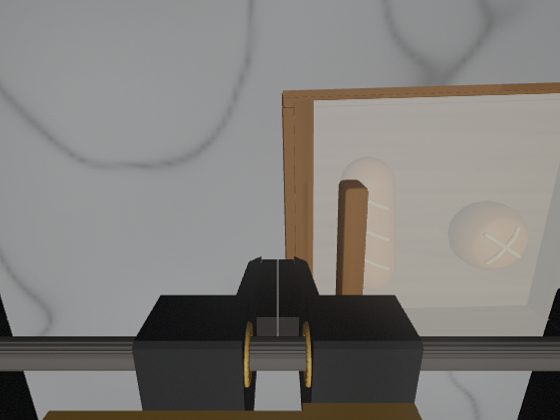

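The fingers are on the -y side of the bar (bar at px 340–368, fingers up to 318) and near its middle. Next I'll lower them and push.

```bash
python3 -m jog '[{"wx":0,"wy":0,"wz":0,"dx":0,"dy":0,"dz":-0.1,"hand":1},{"wx":0,"wy":0,"wz":0,"dx":0,"dy":0,"dz":-0.1,"hand":1},{"wx":0,"wy":0,"wz":0,"dx":0,"dy":0,"dz":0,"hand":1}]'
python3 -m jog '[{"wx":0,"wy":0,"wz":0,"dx":0,"dy":0.06,"dz":0,"hand":1},{"wx":0,"wy":0,"wz":0,"dx":-0.01,"dy":0.08,"dz":0,"hand":1},{"wx":0,"wy":0,"wz":0,"dx":-0.01,"dy":0.1,"dz":0,"hand":1},{"wx":0,"wy":0,"wz":0,"dx":-0.01,"dy":0.1,"dz":0,"hand":1}]'
```

```text
clock: 4.33
tool_pos: [0.629, -0.0399, 0.083]
eef_rot: [-0.047, 0.999, -0.0, -0.001]
contact_force: [-0.3, -0.9, 0.8]
opening: 0.004
finger_force: 0.0
clock: 4.67
tool_pos: [0.6245, 0.0454, 0.0873]
eef_rot: [-0.046, 0.999, -0.0, 0.003]
contact_force: [-0.6, 0.2, 0.6]
opening: 0.007
finger_force: 0.0
```

```bash
python3 -m jog '[{"wx":0,"wy":0,"wz":0,"dx":0,"dy":0,"dz":0,"hand":1}]'; python3 - <<'E'
from h import *
snap('wrist','w2.png')
E
```

```text
clock: 4.75
tool_pos: [0.6238, 0.0539, 0.0876]
eef_rot: [-0.051, 0.999, 0.004, 0.003]
contact_force: [-0.5, 1.5, -0.0]
opening: 0.005
finger_force: 0.0
```

View pics/w2.png

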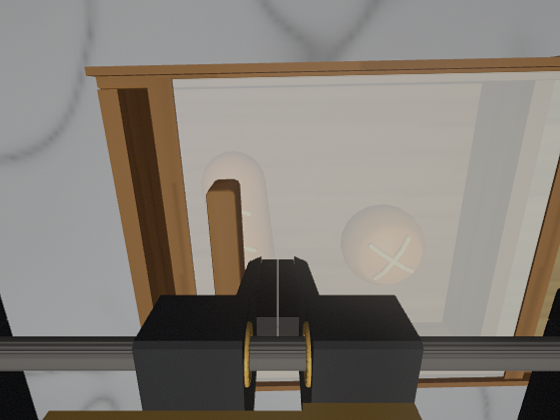

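It opened the cover about 35 mm, then rode over the bar because the tip was too high. I'll back off and lower the tip before pushing again.

```bash
python3 -m jog '[{"wx":0,"wy":0,"wz":0,"dx":0,"dy":0,"dz":0.1,"hand":1},{"wx":0,"wy":0,"wz":0,"dx":0.02,"dy":-0.15,"dz":0,"hand":1},{"wx":0,"wy":0,"wz":0,"dx":0.01,"dy":-0.15,"dz":0,"hand":1},{"wx":0,"wy":0,"wz":0,"dx":0,"dy":0,"dz":-0.1,"hand":1},{"wx":0,"wy":0,"wz":0,"dx":0,"dy":0,"dz":-0.06,"hand":1}]'
python3 -m jog '[{"wx":0,"wy":0,"wz":0,"dx":0,"dy":0,"dz":0,"hand":1},{"wx":0,"wy":0,"wz":0,"dx":0,"dy":0,"dz":0,"hand":1}]'
```

```text
clock: 5.22
tool_pos: [0.6315, -0.0367, 0.0704]
eef_rot: [-0.043, 0.999, -0.002, 0.002]
contact_force: [-0.5, 1.8, -1.0]
opening: 0.009
finger_force: 0.0
clock: 5.38
tool_pos: [0.6305, -0.0308, 0.0699]
eef_rot: [-0.046, 0.999, -0.0, 0.0]
contact_force: [0.4, 1.4, 0.9]
opening: 0.003
finger_force: 0.0
```

```bash
python3 -m jog '[{"wx":0,"wy":0,"wz":0,"dx":0,"dy":0.06,"dz":0,"hand":1},{"wx":0,"wy":0,"wz":0,"dx":-0.01,"dy":0.08,"dz":0,"hand":1},{"wx":0,"wy":0,"wz":0,"dx":-0.01,"dy":0.1,"dz":0,"hand":1},{"wx":0,"wy":0,"wz":0,"dx":-0.01,"dy":0.1,"dz":0,"hand":1},{"wx":0,"wy":0,"wz":0,"dx":-0.01,"dy":0.1,"dz":0,"hand":1}]'
python3 -m jog '[{"wx":0,"wy":0,"wz":0,"dx":-0.01,"dy":0.1,"dz":0,"hand":1},{"wx":0,"wy":0,"wz":0,"dx":-0.01,"dy":0.1,"dz":0,"hand":1},{"wx":0,"wy":0,"wz":0,"dx":-0.01,"dy":0.08,"dz":0,"hand":1},{"wx":0,"wy":0,"wz":0,"dx":-0.005,"dy":0.05,"dz":0,"hand":1}]'
python3 -m jog '[{"wx":0,"wy":0,"wz":0,"dx":-0.005,"dy":0.04,"dz":0,"hand":1},{"wx":0,"wy":0,"wz":0,"dx":0,"dy":0,"dz":0,"hand":1}]'
```

```text
clock: 5.8
tool_pos: [0.6203, 0.0795, 0.0709]
eef_rot: [-0.046, 0.999, -0.001, 0.0]
contact_force: [-2.2, -2.6, 0.4]
opening: 0.005
finger_force: 1.4
clock: 6.13
tool_pos: [0.6112, 0.1657, 0.0709]
eef_rot: [-0.048, 0.999, 0.001, 0.001]
contact_force: [-1.7, -1.3, 1.4]
opening: 0.007
finger_force: 1.0
clock: 6.3
tool_pos: [0.6105, 0.1757, 0.0702]
eef_rot: [-0.048, 0.999, 0.001, 0.001]
contact_force: [-0.5, 1.0, -0.6]
opening: 0.007
finger_force: 0.0
```

```bash
python3 -m jog '[{"wx":0,"wy":0,"wz":0,"dx":0,"dy":0.03,"dz":0,"hand":1},{"wx":0,"wy":0,"wz":0,"dx":0,"dy":0.03,"dz":0,"hand":1},{"wx":0,"wy":0,"wz":0,"dx":0,"dy":0,"dz":0,"hand":1}]'
python3 -m jog '[{"wx":0,"wy":0,"wz":0,"dx":0,"dy":0.03,"dz":0,"hand":1},{"wx":0,"wy":0,"wz":0,"dx":0,"dy":0,"dz":0,"hand":1}]'
```

```text
clock: 6.55
tool_pos: [0.6105, 0.1873, 0.0689]
eef_rot: [-0.046, 0.999, -0.0, 0.0]
contact_force: [0.7, -0.7, -0.1]
opening: 0.005
finger_force: 0.1
clock: 6.72
tool_pos: [0.6105, 0.1875, 0.0688]
eef_rot: [-0.045, 0.999, -0.006, -0.001]
contact_force: [-1.2, -11.8, 7.9]
opening: 0.01
finger_force: 6.0
```

The stop is reached: -12 N at y = 0.1875. I'll retreat and go look at the tongs.

```bash
python3 -m jog '[{"wx":0,"wy":0,"wz":0,"dx":0,"dy":-0.08,"dz":0,"hand":1},{"wx":0,"wy":0,"wz":0,"dx":0,"dy":0,"dz":0.16,"hand":1},{"wx":0,"wy":0,"wz":0,"dx":0,"dy":0,"dz":0.16,"hand":1},{"wx":0,"wy":0,"wz":0,"dx":0,"dy":-0.05,"dz":0.15,"hand":0.5},{"wx":0,"wy":0,"wz":-0.018,"dx":-0.053,"dy":-0.12,"dz":0.1,"hand":0}]'
python3 -m jog '[{"wx":0,"wy":0,"wz":-0.018,"dx":-0.053,"dy":-0.156,"dz":0,"hand":0},{"wx":0,"wy":0,"wz":-0.018,"dx":-0.053,"dy":-0.156,"dz":0,"hand":0},{"wx":0,"wy":0,"wz":-0.018,"dx":-0.053,"dy":-0.156,"dz":0,"hand":0},{"wx":0,"wy":0,"wz":-0.018,"dx":-0.053,"dy":-0.156,"dz":0,"hand":0},{"wx":0,"wy":0,"wz":-0.018,"dx":-0.053,"dy":-0.156,"dz":0,"hand":0}]'
python3 -m jog '[{"wx":0,"wy":0,"wz":-0.018,"dx":-0.053,"dy":-0.156,"dz":0,"hand":0},{"wx":0,"wy":0,"wz":-0.018,"dx":-0.053,"dy":-0.156,"dz":0,"hand":0},{"wx":0,"wy":0,"wz":-0.018,"dx":-0.053,"dy":-0.156,"dz":0,"hand":0},{"wx":0,"wy":0,"wz":-0.018,"dx":-0.053,"dy":-0.156,"dz":0,"hand":0},{"wx":0,"wy":0,"wz":-0.018,"dx":-0.053,"dy":-0.156,"dz":0,"hand":0}]'
python3 -m jog '[{"wx":0,"wy":0,"wz":-0.01,"dx":-0.053,"dy":0,"dz":0,"hand":0},{"wx":0,"wy":0,"wz":0,"dx":0,"dy":0,"dz":0,"hand":0}]'
python3 - <<'E'
from h import *
ci=r.camera_info('wrist'); snap('wrist','w3.png')
np.save('ci.npy',ci,allow_pickle=True)
for q in('tongs_left','tongs_right','tongs'):
    for d in r.masks_of('wrist',q)[:1]:
        w=np.array([ray('wrist',p,.027,ci)[:2] for p in np.argwhere(d['region'])[:,::-1]]).astype(np.float32)
        (cx,sz,a)=cv2.minAreaRect(w); print(q,round(d['p'],2),d['bbox'],np.round(cx,4),np.round(sz,3),a)
E
```

```text
clock: 7.13
tool_pos: [0.6, 0.1385, 0.2153]
eef_rot: [-0.031, 1.0, 0.004, 0.004]
contact_force: [0.8, -1.3, 0.3]
opening: 0.133
finger_force: 0.0
clock: 7.55
tool_pos: [0.5302, -0.064, 0.2115]
eef_rot: [0.062, 0.998, 0.0, 0.001]
contact_force: [0.6, -0.7, 0.2]
opening: 0.509
finger_force: 0.0
clock: 7.97
tool_pos: [0.4639, -0.2593, 0.2115]
eef_rot: [0.152, 0.988, 0.0, 0.001]
contact_force: [0.6, 0.0, 0.5]
opening: 0.889
finger_force: 0.0
clock: 8.13
tool_pos: [0.4477, -0.2608, 0.2109]
eef_rot: [0.165, 0.986, -0.001, -0.001]
contact_force: [-0.2, 1.0, -1.1]
opening: 0.999
finger_force: 0.0
tongs_left 0.94 [263.3, 144.0, 315.5, 337.5] [ 0.5238 -0.2688] [0.016 0.23 ] 82.38701629638672
tongs_right 0.63 [231.7, 148.6, 259.5, 333.9] [ 0.5091 -0.317 ] [0.017 0.223] 65.00318908691406
```

View pics/w3.png

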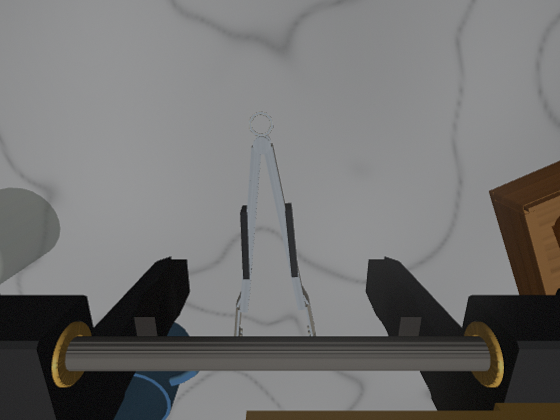

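The pin shows at about (263,140) with the ring at (262,124). The black grips run from (245,206) to (246,278) on the right arm and (290,204) to (296,277) on the left. The heads are near (238,335) and (312,335).

```bash
python3 - <<'E'
from h import *
ci=np.load('ci.npy',allow_pickle=True).item()
g=lambda u,v,z: ray('wrist',(u,v),z,ci)[:2]
P=g(263,141,.03); Lg=(g(290,204,.027)+g(296,277,.027))/2; Rg=(g(244,206,.027)+g(246,278,.027))/2
M=(Lg+Rg)/2
print('pin',P,'L',Lg,'R',Rg,'w',np.linalg.norm(Lg-Rg),'mid',M,'dist',np.linalg.norm(M-P),'ang',np.degrees(np.arctan2(*(M-P)[::-1])),np.degrees(np.arctan2(*(Lg-Rg)[::-1])))
print(g(290,204,.027),g(296,277,.027),g(244,206,.027),g(246,278,.027), 'ring',g(262,124,.015))
# rear/tilted TCP target: tool z tilted 35deg outward
a=np.radians(-16.3); u=np.array([np.cos(a),np.sin(a)])
E
```

```text
pin [ 0.40319098 -0.25899512] L [ 0.51522068 -0.26482748] R [ 0.49995624 -0.31450424] w 0.05196906665881746 mid [ 0.50758846 -0.28966586] dist 0.10880959674240011 ang -16.372163410824214 72.91910297347464
[ 0.47339601 -0.25454803] [ 0.55704535 -0.27510693] [ 0.45990062 -0.30049402] [ 0.54001186 -0.32851447] ring [ 0.38867178 -0.2554786 ]
```

```bash
python3 -m jog '[{"wx":-0.0143,"wy":-0.049,"wz":0.004,"dx":0.047,"dy":-0.021,"dz":-0.07,"hand":0},{"wx":-0.0143,"wy":-0.049,"wz":0.004,"dx":0.047,"dy":-0.021,"dz":-0.07,"hand":0},{"wx":-0.0143,"wy":-0.049,"wz":0.004,"dx":0.047,"dy":-0.021,"dz":-0.07,"hand":0},{"wx":-0.0143,"wy":-0.049,"wz":0.004,"dx":0.047,"dy":-0.021,"dz":-0.07,"hand":0},{"wx":-0.0143,"wy":-0.049,"wz":0.004,"dx":0.047,"dy":-0.021,"dz":-0.07,"hand":0}]'
python3 -m jog '[{"wx":-0.0143,"wy":-0.049,"wz":0.004,"dx":0.047,"dy":-0.021,"dz":-0.07,"hand":0},{"wx":0,"wy":0,"wz":0,"dx":0,"dy":0,"dz":0,"hand":0},{"wx":0,"wy":0,"wz":0,"dx":0,"dy":0,"dz":0,"hand":0}]'
cat >> h.py <<'E'
from scipy.spatial.transform import Rotation as Rn
def tool():
    s=r.get_state(); return np.array(s['tool_pos']),Rn.from_quat(s['eef_rot']).as_matrix(),s
E
python3 - <<'E'
from h import *
p,R,s=tool(); print(p,R.round(3),s['q'].round(2))
E
```

```text
clock: 8.75
tool_pos: [0.4691, -0.2667, 0.1484]
eef_rot: [0.143, 0.982, -0.016, 0.12]
contact_force: [0.8, 0.5, -1.2]
opening: 1.006
finger_force: 0.0
clock: 9.0
tool_pos: [0.4632, -0.267, 0.1421]
eef_rot: [0.142, 0.983, -0.016, 0.115]
contact_force: [1.0, 0.7, -0.2]
opening: 1.001
finger_force: 0.0
[ 0.46316289 -0.2669777   0.14211254] [[-0.934  0.282  0.221]
 [ 0.275  0.959 -0.064]
 [-0.23   0.001 -0.973]] [ 0.65  0.68 -0.3   2.14  0.96  0.19  0.79]
```

Outward tilt is limited by joint 6, but inward tilt has plenty of room. So I'll grasp at the present tilt of 13° and do the rest inward later.

```bash
python3 -m jog '[{"wx":0,"wy":0,"wz":0,"dx":0.096,"dy":-0.05,"dz":0,"hand":0},{"wx":0,"wy":0,"wz":0,"dx":0.096,"dy":-0.05,"dz":-0.08,"hand":0},{"wx":0,"wy":0,"wz":0,"dx":0,"dy":0,"dz":-0.15,"hand":0},{"wx":0,"wy":0,"wz":0,"dx":0,"dy":0,"dz":-0.15,"hand":0},{"wx":0,"wy":0,"wz":0,"dx":0,"dy":0,"dz":0,"hand":0}]'
python3 -m jog '[{"wx":0,"wy":0,"wz":0,"dx":0,"dy":0,"dz":0,"hand":0}]'
python3 - <<'E'
from h import *
p,R,s=tool(); print(p,R.round(3),s['q'].round(2)); snap('wrist','w4.png')
E
```

```text
clock: 9.42
tool_pos: [0.5127, -0.2949, 0.0646]
eef_rot: [0.143, 0.983, -0.02, 0.115]
contact_force: [-0.5, 0.2, -0.0]
opening: 1.002
finger_force: 0.0
clock: 9.5
tool_pos: [0.5132, -0.2957, 0.0673]
eef_rot: [0.143, 0.983, -0.021, 0.117]
contact_force: [0.0, -0.2, 0.1]
opening: 1.003
finger_force: 0.0
[ 0.51318529 -0.29565731  0.06728624] [[-0.932  0.285  0.224]
 [ 0.276  0.958 -0.074]
 [-0.236 -0.007 -0.972]] [ 0.57  0.86 -0.18  2.02  1.19  0.11  0.58]
```

View pics/w4.png

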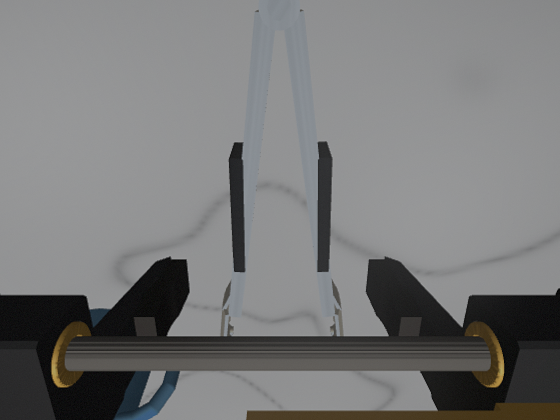

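```bash
python3 -m jog '[{"wx":0.01,"wy":0.034,"wz":0,"dx":-0.006,"dy":0.01,"dz":-0.05,"hand":0},{"wx":0.01,"wy":0.034,"wz":0,"dx":-0.006,"dy":0.008,"dz":-0.06,"hand":0},{"wx":0,"wy":0,"wz":0,"dx":0,"dy":0,"dz":-0.06,"hand":0},{"wx":0,"wy":0,"wz":0,"dx":0,"dy":0,"dz":-0.04,"hand":0},{"wx":0,"wy":0,"wz":0,"dx":0,"dy":0,"dz":0,"hand":0}]'
python3 -m jog '[{"wx":0,"wy":0,"wz":0,"dx":0,"dy":0,"dz":0,"hand":0}]'
python3 - <<'E'
from h import *
p,R,s=tool(); print(p,R.round(3),s['q'].round(2))
E
```

```text
clock: 9.97
tool_pos: [0.5094, -0.2932, 0.0161]
eef_rot: [0.145, 0.988, -0.013, 0.055]
contact_force: [-1.5, 0.3, -0.4]
opening: 0.997
finger_force: 0.0
clock: 10.05
tool_pos: [0.5096, -0.2934, 0.0171]
eef_rot: [0.144, 0.988, -0.013, 0.055]
contact_force: [-0.0, 0.6, -0.1]
opening: 1.003
finger_force: 0.0
[ 0.50961431 -0.29344381  0.01714146] [[-0.952  0.287  0.106]
 [ 0.284  0.958 -0.043]
 [-0.113 -0.011 -0.993]] [ 0.68  0.98 -0.4   1.91  1.09  0.36  0.71]
```

```bash
python3 -m jog '[{"wx":0,"wy":0,"wz":0,"dx":0,"dy":0.01,"dz":-0.045,"hand":0},{"wx":0,"wy":0,"wz":0,"dx":0,"dy":0,"dz":0,"hand":0}]' 20
python3 -m jog '[{"wx":0,"wy":0,"wz":0,"dx":0,"dy":0,"dz":0,"hand":0.48},{"wx":0,"wy":0,"wz":0,"dx":0,"dy":0,"dz":0,"hand":0.48},{"wx":0,"wy":0,"wz":0,"dx":0,"dy":0,"dz":0,"hand":0.48},{"wx":0,"wy":0,"wz":0,"dx":0,"dy":0,"dz":0,"hand":0.48},{"wx":0,"wy":0,"wz":0,"dx":0,"dy":0,"dz":0,"hand":0.48}]' 20
python3 -m jog '[{"wx":0,"wy":0,"wz":0,"dx":0,"dy":0,"dz":0,"hand":0.48},{"wx":0,"wy":0,"wz":0,"dx":0,"dy":0,"dz":0,"hand":0.48},{"wx":0,"wy":0,"wz":0,"dx":0,"dy":0,"dz":0,"hand":0.48}]' 20
```

```text
clock: 10.22
tool_pos: [0.5098, -0.2902, 0.0055]
eef_rot: [0.144, 0.988, -0.013, 0.055]
contact_force: [-0.8, -0.5, 0.3]
opening: 0.998
finger_force: 0.0
clock: 10.63
tool_pos: [0.5103, -0.2913, 0.0056]
eef_rot: [0.145, 0.988, -0.013, 0.056]
contact_force: [1.0, -0.9, 1.0]
opening: 0.648
finger_force: 4.0
clock: 10.88
tool_pos: [0.5107, -0.2913, 0.0055]
eef_rot: [0.145, 0.988, -0.013, 0.056]
contact_force: [0.9, -1.4, 3.9]
opening: 0.522
finger_force: 5.3
```

```bash
python3 -m jog '[{"wx":0,"wy":0,"wz":0,"dx":0,"dy":0,"dz":0.03,"hand":0.48},{"wx":0,"wy":0,"wz":0,"dx":0,"dy":0,"dz":0.06,"hand":0.48},{"wx":0,"wy":0,"wz":0,"dx":0,"dy":0,"dz":0.08,"hand":0.48},{"wx":0,"wy":0,"wz":0,"dx":0,"dy":0,"dz":0.08,"hand":0.48},{"wx":0,"wy":0,"wz":0,"dx":0,"dy":0,"dz":0.08,"hand":0.48}]'
python3 -m jog '[{"wx":0,"wy":0,"wz":0,"dx":0,"dy":0,"dz":0.08,"hand":0.48},{"wx":0,"wy":0,"wz":0,"dx":0,"dy":0,"dz":0.08,"hand":0.48},{"wx":0,"wy":0,"wz":0,"dx":0,"dy":0,"dz":0,"hand":0.48},{"wx":0,"wy":0,"wz":0,"dx":0,"dy":0,"dz":0,"hand":0.48}]'
python3 - <<'E'
from h import *
p,R,s=tool(); print(p,R.round(3),s['q'].round(2))
a=snap('wrist');b=snap('scene')
b=cv2.resize(b[150:310,90:300],None,fx=2.6,fy=2.6); 
o=np.zeros((420,250+546,3),np.uint8); o[:,:250]=cv2.resize(a[100:420,180:370],(250,420)); o[:416,250:]=b
cv2.imwrite('pics/w5.png',o[:,:,::-1])
E
```

```text
clock: 11.3
tool_pos: [0.5091, -0.29, 0.0882]
eef_rot: [0.144, 0.988, -0.013, 0.055]
contact_force: [0.7, -0.1, -0.9]
opening: 0.517
finger_force: 4.0
clock: 11.63
tool_pos: [0.51, -0.2907, 0.1282]
eef_rot: [0.144, 0.988, -0.013, 0.056]
contact_force: [0.2, -0.2, -1.4]
opening: 0.52
finger_force: 3.9
[ 0.51003524 -0.29070652  0.12823503] [[-0.952  0.287  0.107]
 [ 0.284  0.958 -0.042]
 [-0.115 -0.01  -0.993]] [ 0.8   0.82 -0.62  1.88  0.86  0.6   0.92]
```

View pics/w5.png

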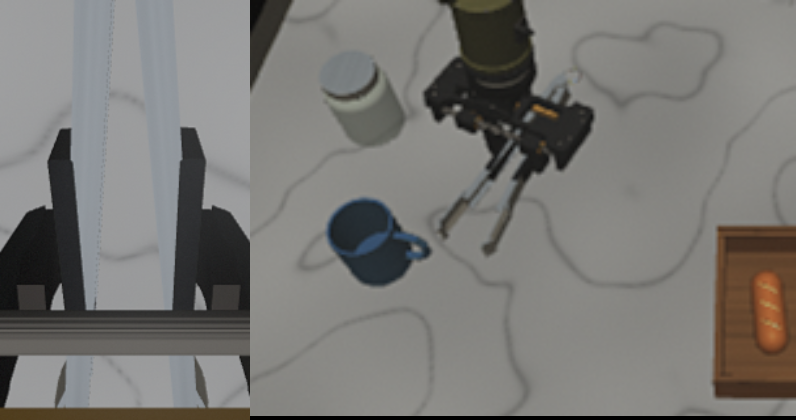

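The tongs are held level between the pads, clear of the mug at px (370,240). Now to measure the roll and work out the target pose.

```bash
cat > tgt.py <<'E'
from h import *
u=np.radians(-16.4); Rt0=Rn.from_euler('z',u).as_matrix()
def grasp():
    Rg=Rn.from_quat([.145,.988,-.013,.056]).as_matrix(); pg=np.array([.5105,-.2913,.0055])
    tip=np.array([.403,-.259,.015])+.212*Rt0[:,0]
    t=Rg.T@(tip-pg); t[1]=0
    return t, Rg.T@Rt0      # tip in tool, tongs axes in tool
def target(roll_xy,psi,phi,band=.025,a=.008,b=-.012):
    t,A=grasp(); Rt=(Rn.from_euler('z',psi,degrees=True)*Rn.from_euler('y',phi,degrees=True)).as_matrix()
    R=Rt@A.T
    tip=np.array([*roll_xy,band])-Rt@np.array([a,0,b])
    return tip-R@t, R, tip
E
python3 - <<'E'
from tgt import *
for c in('top','scene'):
    ci=r.camera_info(c); im=snap(c)
    for q,z in(('roll',.029),('long_roll',.029),('breadbox',.055)):
        for d in r.masks_of(c,q)[:2]:
            px=np.argwhere(d['region'])[:,::-1]
            w=np.array([ray(c,p,z,ci)[:2] for p in px]).astype(np.float32)
            cx,sz,a=cv2.minAreaRect(w); print(c,q,round(d['p'],2),np.round(w.mean(0),4),np.round(cx,4),np.round(sz,3),round(a,1))
p,R0,s=tool(); print('tip in tool',grasp()[0])
for phi in(45,50):
    P,R,tip=target((.627,.123),7,phi); rv=Rn.from_matrix(R@R0.T).as_rotvec()
    print(phi,P.round(4),'tip',tip.round(4),'toolz',R[:,2].round(2),'dP/.25',((P-p)/.25).round(3),'rot/2',(rv/2).round(4),np.degrees(np.linalg.norm(rv)))
E
```

```text
top roll 0.57 [0.6258 0.1248] [0.6249 0.1252] [0.049 0.049] 46.5
top roll 0.29 [0.5998 0.2902] [0.5994 0.2906] [0.195 0.232] 7.0
top long_roll 0.57 [0.6279 0.0303] [0.6276 0.0304] [0.107 0.04 ] 11.0
top breadbox 0.85 [0.6043 0.1977] [0.6017 0.1877] [0.223 0.455] 7.2
top breadbox 0.15 [0.6253 0.0298] [0.6244 0.0293] [0.106 0.044] 12.9
scene roll 0.61 [0.5783 0.536 ] [0.569 0.531] [0.286 0.158] 17.0
scene roll 0.55 [0.6271 0.1266] [0.6273 0.1261] [0.051 0.047] 4.9
scene long_roll 0.82 [0.6279 0.0313] [0.6266 0.0312] [0.11  0.041] 10.9
scene long_roll 0.38 [ 0.4781 -0.3608] [ 0.4518 -0.3491] [0.029 0.264] 68.5
scene breadbox 0.72 [0.6179 0.1988] [0.6137 0.1907] [0.221 0.45 ] 7.2
scene breadbox 0.64 [ 0.3966 -0.5556] [ 0.3945 -0.5577] [0.181 0.087] 41.2
tip in tool [-0.10018205  0.          0.0019604 ]
45 [0.5531 0.1144 0.1029] tip [0.6298 0.1233 0.0391] toolz [-0.62 -0.09 -0.78] dP/.25 [ 0.172  1.62  -0.097] rot/2 [0.0322 0.3933 0.1929] 50.33723828840948
50 [0.5601 0.1153 0.1091] tip [0.631  0.1235 0.0388] toolz [-0.68 -0.09 -0.73] dP/.25 [ 0.2    1.623 -0.072] rot/2 [0.0357 0.4371 0.1904] 54.78451143825553
```

The roll is at (0.6265, 0.1255), and both cameras agree. I'll carry the tongs there, pitching the heads down to 45°.

```bash
python3 -m jog '[{"wx":0,"wy":0,"wz":0.016,"dx":0,"dy":0.08,"dz":0.1,"hand":0.48},{"wx":0.0027,"wy":0.033,"wz":0.016,"dx":0.014,"dy":0.1,"dz":0.1,"hand":0.48},{"wx":0.0027,"wy":0.033,"wz":0.016,"dx":0.014,"dy":0.136,"dz":0.05,"hand":0.48},{"wx":0.0027,"wy":0.033,"wz":0.016,"dx":0.014,"dy":0.136,"dz":0,"hand":0.48},{"wx":0.0027,"wy":0.033,"wz":0.016,"dx":0.014,"dy":0.136,"dz":0,"hand":0.48}]'
python3 -m jog '[{"wx":0.0027,"wy":0.033,"wz":0.016,"dx":0.014,"dy":0.136,"dz":0,"hand":0.48},{"wx":0.0027,"wy":0.033,"wz":0.016,"dx":0.014,"dy":0.136,"dz":0,"hand":0.48},{"wx":0.0027,"wy":0.033,"wz":0.016,"dx":0.014,"dy":0.136,"dz":0,"hand":0.48},{"wx":0.0027,"wy":0.033,"wz":0.016,"dx":0.014,"dy":0.136,"dz":0,"hand":0.48},{"wx":0.0027,"wy":0.033,"wz":0.016,"dx":0.014,"dy":0.136,"dz":0,"hand":0.48}]'
python3 -m jog '[{"wx":0.0027,"wy":0.033,"wz":0.016,"dx":0.014,"dy":0.136,"dz":0,"hand":0.48},{"wx":0.0027,"wy":0.033,"wz":0.016,"dx":0.014,"dy":0.136,"dz":0,"hand":0.48},{"wx":0.0027,"wy":0.033,"wz":0,"dx":0.014,"dy":0.09,"dz":0,"hand":0.48},{"wx":0,"wy":0,"wz":0,"dx":0,"dy":0,"dz":0,"hand":0.48},{"wx":0,"wy":0,"wz":0,"dx":0,"dy":0,"dz":0,"hand":0.48}]'
python3 - <<'E'
from tgt import *
p,R0,s=tool(); print(p,s['q'].round(2))
t,A=grasp(); print('tip',p+R0@t,'tongs axes',(R0@A).round(3))
for phi in(45,):
    P,R,tip=target((.6265,.1255),7,phi); rv=Rn.from_matrix(R@R0.T).as_rotvec()
    print(phi,P.round(4),'tip',tip.round(4),'d',((P-p)/.25).round(3),'rot/2',(rv/2).round(4))
a=snap('wrist');b=snap('scene')
o=np.zeros((420,800,3),np.uint8); o[:,:400]=cv2.resize(a[60:420,110:453],(400,420)); o[:,400:]=cv2.resize(b[180:310,250:374],(400,420))
cv2.imwrite('pics/w6.png',o[:,:,::-1])
E
```

```text
clock: 12.55
tool_pos: [0.5249, -0.1428, 0.1916]
eef_rot: [0.063, 0.995, -0.015, -0.076]
contact_force: [0.4, 0.3, -2.4]
opening: 0.52
finger_force: 4.0
clock: 12.97
tool_pos: [0.542, 0.0277, 0.1901]
eef_rot: [-0.021, 0.971, -0.018, -0.238]
contact_force: [0.2, -0.4, -1.7]
opening: 0.519
finger_force: 4.0
clock: 13.38
tool_pos: [0.552, 0.1184, 0.1885]
eef_rot: [-0.057, 0.942, -0.014, -0.331]
contact_force: [-0.1, -1.1, -1.6]
opening: 0.526
finger_force: 4.1
[0.55198473 0.11839171 0.18851464] [ 0.05  1.12 -0.77  1.12  0.38  1.74  1.04]
tip [0.62829821 0.12799272 0.12429347] tongs axes [[ 0.697 -0.113  0.708]
 [ 0.095  0.993  0.066]
 [-0.711  0.021  0.703]]
45 [0.5526 0.1169 0.1029] tip [0.6293 0.1258 0.0391] d [ 0.002 -0.006 -0.342] rot/2 [-0.0102 -0.0039  0.0042]
```

View pics/w6.png

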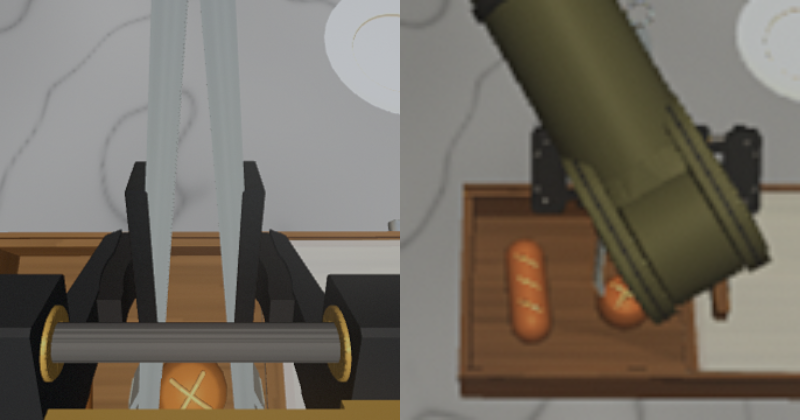

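The roll at (193,385) sits between the heads, and the cover is fully open on the right. Next I'll lower the tongs, with a 2.5 mm correction toward -y.

```bash
python3 -m jog '[{"wx":-0.01,"wy":-0.004,"wz":0.004,"dx":0.002,"dy":-0.01,"dz":-0.07,"hand":0.48},{"wx":0,"wy":0,"wz":0,"dx":0,"dy":0,"dz":-0.1,"hand":0.48},{"wx":0,"wy":0,"wz":0,"dx":0,"dy":0,"dz":-0.08,"hand":0.48},{"wx":0,"wy":0,"wz":0,"dx":0,"dy":0,"dz":-0.04,"hand":0.48},{"wx":0,"wy":0,"wz":0,"dx":0,"dy":0,"dz":0,"hand":0.48}]'
python3 -m jog '[{"wx":0,"wy":0,"wz":0,"dx":0,"dy":0,"dz":-0.025,"hand":0.48},{"wx":0,"wy":0,"wz":0,"dx":0,"dy":0,"dz":0,"hand":0.48},{"wx":0,"wy":0,"wz":0,"dx":0,"dy":0,"dz":0,"hand":0.48}]'
python3 - <<'E'
from tgt import *
p,R0,s=tool(); print(p,s['q'].round(2))
t,A=grasp(); print('tip',p+R0@t,'tongs axes',(R0@A).round(3))
T=p+R0@t; Ax=R0@A; print('lowest z',T[2]+min((Ax@np.array([.026,0,b]))[2] for b in(-.015,.015)))
a=snap('wrist');cv2.imwrite('pics/w7.png',a[:,:,::-1])
E
```

```text
clock: 13.9
tool_pos: [0.5514, 0.1122, 0.1153]
eef_rot: [-0.055, 0.942, -0.026, -0.329]
contact_force: [-0.5, -0.2, -1.4]
opening: 0.522
finger_force: 4.0
clock: 14.15
tool_pos: [0.553, 0.1141, 0.112]
eef_rot: [-0.056, 0.943, -0.025, -0.327]
contact_force: [-0.2, 0.2, -0.1]
opening: 0.524
finger_force: 4.0
[0.55297567 0.11410841 0.11204627] [ 0.04  1.2  -0.74  1.15  0.44  1.64  1.03]
tip [0.62987938 0.12282096 0.04840511] tongs axes [[ 0.704 -0.119  0.701]
 [ 0.084  0.993  0.084]
 [-0.706  0.     0.709]]
lowest z 0.019430515230587028
```

View pics/w7.png

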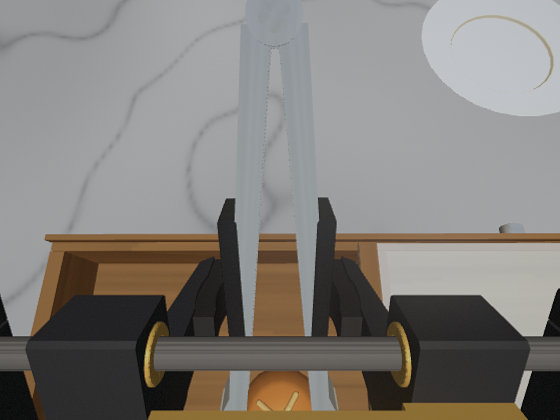

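The roll is centred between the heads (roll x≈277, heads 235 and 320). I'll check the tongs' pitch in the hand from the pin pixel (~(274,18)).

```bash
python3 - <<'E'
from tgt import *
p,R0,s=tool(); t,A=grasp(); T=p+R0@t; ci=r.camera_info('wrist'); K,Rc,tc=[np.array(ci[k]) for k in('mtx','R','t')]
def pr(X): q=K@(Rc@X+tc); return (q[:2]/q[2]).round(1)
for d in(-6,-3,0,3,6):   # extra pitch about grip
    D=Rn.from_euler('y',d,degrees=True).as_matrix(); Ax=R0@A; G=T-Ax@np.array([.103,0,0])
    print(d,'pin',pr(G+Ax@D@np.array([-.109,0,.015])),'grip rear top',pr(G+Ax@D@np.array([-.038,.02,.012])),'tip z',(G+Ax@D@np.array([.103,0,0]))[2].round(4),'head low',(G+Ax@D@np.array([.129,0,-.015]))[2].round(4))
print(s['contact_force'],s['opening'])
E
```

```text
-6 pin [271.1   6.7] grip rear top [323.7 213.5] tip z 0.0566 head low 0.0286
-3 pin [270.6   5.7] grip rear top [324.2 216.8] tip z 0.0525 head low 0.024
0 pin [270.1   5.8] grip rear top [324.7 220.5] tip z 0.0486 head low 0.0196
3 pin [269.6   7.3] grip rear top [325.2 224.4] tip z 0.0449 head low 0.0155
6 pin [269.   10.2] grip rear top [325.7 228.7] tip z 0.0414 head low 0.0117
[-0.12080715  0.16229507 -1.33505189] 0.5164388598644316
```

```bash
python3 -m jog '[{"wx":0,"wy":0,"wz":0,"dx":0,"dy":0.004,"dz":-0.02,"hand":0.48},{"wx":0,"wy":0,"wz":0,"dx":0,"dy":0,"dz":0,"hand":0.48},{"wx":0,"wy":0,"wz":0,"dx":0,"dy":0,"dz":0,"hand":0.48}]'
python3 -m jog '[{"wx":0,"wy":0,"wz":0,"dx":0,"dy":0,"dz":-0.012,"hand":0.48},{"wx":0,"wy":0,"wz":0,"dx":0,"dy":0,"dz":0,"hand":0.48},{"wx":0,"wy":0,"wz":0,"dx":0,"dy":0,"dz":0,"hand":0.48}]'
python3 - <<'E'
from tgt import *
p,R0,s=tool(); t,A=grasp(); T=p+R0@t; Ax=R0@A; print('tip',T,'low',(T+Ax@np.array([.026,0,-.015]))[2],s['contact_force'],s['moment'])
E
```

```text
clock: 14.45
tool_pos: [0.5525, 0.1153, 0.1063]
eef_rot: [-0.056, 0.943, -0.025, -0.328]
contact_force: [-0.0, -0.1, -0.9]
opening: 0.522
finger_force: 4.0
clock: 14.7
tool_pos: [0.5525, 0.1152, 0.1032]
eef_rot: [-0.056, 0.943, -0.025, -0.328]
contact_force: [0.2, -0.6, 0.2]
opening: 0.519
finger_force: 4.0
tip [0.62931042 0.12391584 0.03944238] low 0.010456026089785742 [ 0.19054774 -0.6222551   0.15002913] [ 0.15456    -0.70550264 -0.02028175]
```

```bash
python3 -m jog '[{"wx":0,"wy":0,"wz":0,"dx":0,"dy":0,"dz":0,"hand":0.51},{"wx":0,"wy":0,"wz":0,"dx":0,"dy":0,"dz":0,"hand":0.53},{"wx":0,"wy":0,"wz":0,"dx":0,"dy":0,"dz":0,"hand":0.55},{"wx":0,"wy":0,"wz":0,"dx":0,"dy":0,"dz":0,"hand":0.58},{"wx":0,"wy":0,"wz":0,"dx":0,"dy":0,"dz":0,"hand":0.62}]' 25
python3 -m jog '[{"wx":0,"wy":0,"wz":0,"dx":0,"dy":0,"dz":0,"hand":0.7},{"wx":0,"wy":0,"wz":0,"dx":0,"dy":0,"dz":0,"hand":0.8},{"wx":0,"wy":0,"wz":0,"dx":0,"dy":0,"dz":0,"hand":0.8},{"wx":0,"wy":0,"wz":0,"dx":0,"dy":0,"dz":0,"hand":0.8}]' 25
```

```text
clock: 15.12
tool_pos: [0.5526, 0.1152, 0.1033]
eef_rot: [-0.056, 0.943, -0.025, -0.328]
contact_force: [0.0, -0.2, -2.1]
opening: 0.483
finger_force: 25.0
clock: 15.45
tool_pos: [0.5526, 0.1152, 0.1034]
eef_rot: [-0.056, 0.943, -0.025, -0.328]
contact_force: [0.1, 0.1, -1.6]
opening: 0.484
finger_force: 25.0
```

The opening of 42.6 mm matches the heads being on the roll. Lifting now.

```bash
python3 -m jog '[{"wx":0,"wy":0,"wz":0,"dx":0,"dy":0,"dz":0.02,"hand":0.8},{"wx":0,"wy":0,"wz":0,"dx":0,"dy":0,"dz":0.04,"hand":0.8},{"wx":0,"wy":0,"wz":0,"dx":0,"dy":0,"dz":0.05,"hand":0.8},{"wx":0,"wy":0,"wz":0,"dx":0,"dy":0,"dz":0.06,"hand":0.8},{"wx":0,"wy":0,"wz":0,"dx":0,"dy":0,"dz":0.06,"hand":0.8}]'
python3 -m jog '[{"wx":0,"wy":0,"wz":0,"dx":0,"dy":0,"dz":0.06,"hand":0.8},{"wx":0,"wy":0,"wz":0,"dx":0,"dy":0,"dz":0.06,"hand":0.8},{"wx":0,"wy":0,"wz":0,"dx":0,"dy":0,"dz":0.06,"hand":0.8},{"wx":0,"wy":0,"wz":0,"dx":0,"dy":0,"dz":0.06,"hand":0.8},{"wx":0,"wy":0,"wz":0,"dx":0,"dy":0,"dz":0.06,"hand":0.8}]'
python3 -m jog '[{"wx":0,"wy":0,"wz":0,"dx":0,"dy":0,"dz":0.05,"hand":0.8},{"wx":0,"wy":0,"wz":0,"dx":0,"dy":0,"dz":0.04,"hand":0.8},{"wx":0,"wy":0,"wz":0,"dx":0,"dy":0,"dz":0.02,"hand":0.8},{"wx":0,"wy":0,"wz":0,"dx":0,"dy":0,"dz":0,"hand":0.8},{"wx":0,"wy":0,"wz":0,"dx":0,"dy":0,"dz":0,"hand":0.8}]'
python3 - <<'E'
from tgt import *
p,R0,s=tool(); t,A=grasp(); T=p+R0@t; print('tip',T,np.abs(s['qd']).max())
for c in('top','scene','wrist'):
    ci=r.camera_info(c); K,Rc,tc=[np.array(ci[k]) for k in('mtx','R','t')]; q=K@(Rc@(T-[0,0,.015])+tc)
    im=snap(c); print(c,'expected roll px',(q[:2]/q[2]).round(0))
    for n in('roll','cover','long_roll'):
        for d in r.masks_of(c,n)[:2]:
            px=np.argwhere(d['region'])[:,::-1]; m=px.mean(0)
            print(' ',n,round(d['p'],2),np.round(d['bbox']),'colour',im[d['region']].mean(0).round(), 'world z.03/.061',ray(c,m,.03,ci)[:2].round(3),ray(c,m,.061,ci)[:2].round(3))
E
```

```text
clock: 15.87
tool_pos: [0.5528, 0.1155, 0.1629]
eef_rot: [-0.056, 0.943, -0.025, -0.327]
contact_force: [-0.1, -0.3, -2.3]
opening: 0.487
finger_force: 25.0
clock: 16.28
tool_pos: [0.5526, 0.1152, 0.2376]
eef_rot: [-0.056, 0.943, -0.025, -0.328]
contact_force: [-0.1, 0.5, -1.7]
opening: 0.486
finger_force: 25.0
clock: 16.7
tool_pos: [0.5526, 0.1151, 0.2631]
eef_rot: [-0.056, 0.943, -0.025, -0.328]
contact_force: [0.4, 0.2, -2.4]
opening: 0.484
finger_force: 25.0
tip [0.62936511 0.12384794 0.19932592] 0.013306269614111013
top expected roll px [235. 155.]
  roll 0.61 [224. 167. 232. 200.] colour [74. 76. 72.] world z.03/.061 [0.572 0.164] [0.569 0.159]
  cover 0.7 [148. 141. 225. 205.] colour [134. 127. 119.] world z.03/.061 [0.585 0.308] [0.581 0.3  ]
  cover 0.41 [235. 159. 243. 208.] colour [67. 69. 66.] world z.03/.061 [0.561 0.131] [0.557 0.128]
  long_roll 0.69 [147. 139. 225. 206.] colour [136. 129. 121.] world z.03/.061 [0.585 0.308] [0.581 0.3  ]
scene expected roll px [323. 252.]
  roll 0.47 [314. 244. 330. 262.] colour [126.  77.  43.] world z.03/.061 [0.555 0.127] [0.57  0.125]
  cover 0.59 [120. 226. 162. 262.] colour [43. 53. 61.] world z.03/.061 [ 0.597 -0.48 ] [ 0.611 -0.465]
  long_roll 0.83 [285. 252. 298. 288.] colour [133.  81.  46.] world z.03/.061 [0.63  0.033] [0.643 0.034]
wrist expected roll px [276. 415.]
  roll 0.86 [250. 371. 308. 410.] colour [142.  94.  49.] world z.03/.061 [0.639 0.126] [0.634 0.126]
  roll 0.47 [278.  20. 333. 410.] colour [116. 120. 121.] world z.03/.061 [0.427 0.136] [0.438 0.134]
  cover 0.67 [334. 276. 546. 412.] colour [157. 149. 138.] world z.03/.061 [0.544 0.317] [0.546 0.302]
  long_roll 0.59 [191. 370. 213. 410.] colour [147.  97.  47.] world z.03/.061 [0.65  0.046] [0.645 0.052]
```

```bash
python3 -m jog '[{"wx":0,"wy":0,"wz":0,"dx":0,"dy":0,"dz":0,"hand":0.8},{"wx":0,"wy":0,"wz":0,"dx":0,"dy":0,"dz":0,"hand":0.8},{"wx":0,"wy":0,"wz":0,"dx":0,"dy":0,"dz":0,"hand":0.8},{"wx":0,"wy":0,"wz":0,"dx":0,"dy":0,"dz":0,"hand":0.8},{"wx":0,"wy":0,"wz":0,"dx":0,"dy":0,"dz":0,"hand":0.8}]'
python3 - <<'E'
from h import *
snap('scene'); print([ (d['p'],d['bbox']) for d in r.search_frame('scene','roll')[:2]])
print(r.finish_job())
E
```

```text
clock: 17.72
tool_pos: [0.5526, 0.1152, 0.2634]
eef_rot: [-0.056, 0.943, -0.025, -0.328]
contact_force: [-0.1, -0.1, -1.7]
opening: 0.486
finger_force: 25.0
[(0.67, [317.1, 244.2, 331.5, 261.3]), (0.47, [418.1, 231.6, 493.2, 320.7])]
the job is handed in; nothing more can be done
None
```

The job is handed in at about 18 s: the cover is open against its stop and the round roll is held still in the tongs, about 0.12 m above the box top; the long roll is still in the box, and the arm never went near the plate, mug, jar or loaf pan.

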